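# Pack the glacier-kit box: pulley, lift-out tray, ice screw sleeve, lid

### The job

Pack the orange gear box in this order: lay the aluminium pulley flat on the bottom of the box, seat the grey lift-out tray over it so that its rim rests on the box's rim all round, lay the yellow ice screw sleeve flat in one half of the tray (either half), and last set the orange lid squarely on top, fully down. Let go of each thing before you take the next, and leave the blue sleeve and the green carabiner where they lie.

Things in the scene. Friction and masses are not known exactly. Their poses are not given: they have to be found in the camera images.
- box: Orange open-topped plastic box, the target; it stands firm and does not move. Origin: centre of its underside. Long side along x: outside 206 x 154 mm, 64 mm high, 214 x 162 mm over the rim. Inside 198 x 146 mm with straight walls; the inner floor is 4 mm above the origin.
- tray: Grey lift-out tray, 160 g. Origin: centre of its underside; long side along x, as the box. Walls taper from 190 x 138 mm under the rim to 182 x 130 at the bottom; rim 210 x 158, 24 to 27 mm up. Floor 3 mm thick, 176 x 124 inside. Grip across the middle, dividing it in halves: along y, 90 mm long, 12 mm thick, top 37 mm up. Seated: origin 40 mm above the box's, 4 mm play a side; either way round.
- lid: Orange lid with black handle, 250 g. Origin: centre of its underside (skirt edge); 236 x 184 mm, long side along x. Skirt 12 mm deep, inside 230 x 178 at its edge, 222 x 170 at its root; the shoulder there sits on the tray's rim. Panel top 29 mm up; handle bar along x over the centre, 100 mm long, 14 mm thick, 43 to 57 mm up. On: origin 55 mm above the box's, 4 mm play a side; either way round.
- pulley: Brushed aluminium pulley with two flat cheek plates and a black wheel, 180 g, lying flat. Origin: in its underside, on its long axis, z up. 90 mm long along x (-45 to +45 mm, the eye at +x), 50 mm wide along y between straight parallel sides (x from -20 to +14 mm), 34 mm at the eye; 24 mm thick, with a 3 mm axle head on top.
- sleeve: Yellow plastic ice screw sleeve, a tube lying on its side, 40 g. Origin: its centre, on its axis; x runs along the tube (y and z turn as it rolls). 100 mm long, 22 mm in diameter, with a 10 mm long hexagonal collar, 26 mm across flats, at each end. Lying on a flat, its axis is 13 mm above the surface.
- blue_sleeve: A sleeve just like the yellow one but blue; it stays where it is.
- carabiner: Green locking carabiner lying flat, about 87 x 53 mm, 15 mm high; origin at its centre, on the bench; it stays where it is.
Not all that is in view belongs to the job. What is shaped like the pulley but turquoise is not meant.

How it is judged:
By the outcome, as a careful person would: the job done as asked, in the order asked, and still so for the second after the job is handed in, with the robot touching nothing.
It also fails if it takes over 128 s, if anything falls off the work surface, if the arm or the gripper's body presses on something with over 40 N, if the wrist force passes 120 N, or if a joint passes its speed limit or range.

### The arm

A 6-joint arm with a two-finger parallel gripper is mounted at the origin on the work surface. World frame = base frame: x ahead of the robot, y to its left, z up, the work surface at z = 0. Lengths are in mm, angles in rad, forces in N, time in s.
With the tool pointing down it reaches from about 300 to 775 mm from the base axis. Payload 14.6 kg.
Tool frame: the origin (TCP) lies at the very end of the fingers, on their centre line; the grasp point (between the pads) lies 19 mm behind it; z points along the fingers, y is the line along which they close (so a half turn about z gives the same grasp; the last joint's range is limited). The gripper opens to 94 mm and grips with 3 to 60 N. Pads are 16 mm wide; open, the fingers measure 119 mm over their backs; the gripper's body (75 mm by 177 mm) begins 78 mm behind the grasp point.
Start: joints at [-1.414, 0.3, 1.521, -0, 1.321, -0.067], TCP at [122.059, -536.275, 205.446] pointing down, gripper open.
Joint ranges: [-3.03, 3.03], [-0.79, 2.21], [0.23, 2.52], [-1.04, 4.18], [0, 3.07], [-2.55, 2.55]. Speed limits (rad/s): [2.22, 2.22, 2.57, 3.14, 3.14, 3.14].

### API

Orientations are given as [roll, pitch, yaw] about the fixed x, y, z axes, in that order (R = Rz(yaw) Ry(pitch) Rx(roll)).
In Python, from cell import manip, camera, get_calibration gives the robot as it stands.
- The arm moves only by the tool arm_command, never from a script. Its argument "targets" is a list of rows, each an object of numbers: "hand": the opening, from -1 (shut) to 1 (fully open), so that 0 is half open; "x", "y", "z": the shift along the tool's x, y, z in m; "yaw": the turn about the tool's z in rad. In form: [{"hand": .., "x": .., "y": .., "z": .., "yaw": ..}, ...]. A call has 1 to 10 rows; each row shifts and turns the commanded pose from where the row before left it, along the tool's axes as they then stand; what a row does not reach is not made up. A row lasts 1/10 s, in which the tool goes at most 50 mm and 8.59 degrees, less where a joint would pass 70% of its speed; a pose out of reach is approached as far as the arm can. A call is refused whole if a number of a shift passes 0.05 or a number of a turn 0.15, either way. A call with a gripper value outside its range is refused whole. The fingers move at their own pace and stop on an object; "newtons" is the grip in N (left out, the last holds). Time passes only in rows, so rows that do not move let the fingers close. It gives the time, the measured TCP pose, the force, the opening and the grip force at its end, in the units of the state.
- manip.read_state(): the state, without advancing time (a new reading comes with each control period).
- camera(name): name is "scene" or "top"; returns the picture (400x640x3 uint8, red, green, blue); there is no depth.
- get_calibration(name): a dict with "K" (3x3 intrinsics, pixels), "dist_coeffs" ([k1, k2, p1, p2, k3] as OpenCV has them; the pictures are not rectified), "cam_to_world" (4x4, takes a point from camera to world coordinates). Camera axes: x right, y up, looking along -z (the intrinsics and any distortion apply to the point x, -y, -z); pixel columns grow to the right and rows downward; lengths in mm; the calibration is good to about 2 mm. A picture is of the moment at which its call begins. get_calibration takes no time and is no camera call.
- manip.sign_off(): hands the job in; it is judged then, once.
The state is a dict: "clock": time; "joints": joint angles; "qd": joint speeds; "effort": joint torques, N m; "eef_pos": TCP position; "eef_rot": TCP orientation; "wrist_force": force on the tool from outside, world axes, zero at the start; "moment": the same for the moment, N m; "finger_gap": finger opening in mm; "finger_force": force on a finger pad.
Only numpy, scipy, OpenCV 4.12 (cv2) and the standard library are available. Lean on these libraries where they do the work, as an engineer would, in place of code of your own. Each camera call takes 0.05 s, during which the arm holds its last target. There are 200 camera calls.

## Working session

There is one attempt and no reset: what is moved stays moved. The work goes in short steps, Python scripts to look and compute and a tool call to move; the robot and the scene stay as the last step left them, time stands still between calls to the robot, and variables do not carry over. Pictures are saved under pics/ and viewed, at most 14 in all, crops included, and the job is handed in when it is done.

Besides the shell and the picture viewer there is one more tool, called after "Request:" by a JSON object that holds its "fn" and its "kwargs", one argument or row to a line. arm_command: Moves the arm, as the interface text tells. Its arguments: {"type":"object","properties":{"targets":{"type":"array"},"newtons":{"type":"number"}},"required":["targets"]}

```bash
mkdir -p pics; ls
python3 - <<'E'
from cell import manip,camera,get_calibration
import cv2,numpy as np
s=manip.read_state();print({k:np.round(v,3).tolist() for k,v in s.items()})
for n in("scene","top"):
    c=get_calibration(n);print(n,np.round(c["K"],1).tolist(),np.round(c["dist_coeffs"],4),np.round(c["cam_to_world"],3).tolist())
    cv2.imwrite(f"pics/{n}0.png",camera(n)[:,:,::-1])
E
```

```text
pics
{'clock': 0.0, 'joints': [-1.414, 0.3, 1.522, -0.0, 1.321, -0.067], 'qd': [-0.001, -0.001, -0.0, -0.001, -0.0, -0.0], 'effort': [-0.001, -53.18, -35.273, 0.071, 0.024, -0.0], 'eef_pos': [122.026, -536.014, 204.893], 'eef_rot': [-3.14, -0.0, 0.224], 'wrist_force': [0.547, 0.67, 0.148], 'moment': [-0.048, -0.009, -0.032], 'finger_force': 0.0, 'finger_gap': 94.385}
scene [[448.3, 0.0, 315.3], [0.0, 448.3, 196.9], [0.0, 0.0, 1.0]] [0.0179 0.     0.     0.     0.    ] [[0.109, -0.774, 0.623, 1260.596], [0.994, 0.089, -0.063, -101.162], [-0.006, 0.627, 0.779, 1029.051], [0.0, 0.0, 0.0, 1.0]]
top [[420.9, 0.0, 327.1], [0.0, 420.9, 200.4], [0.0, 0.0, 1.0]] [-0.0233  0.      0.      0.      0.    ] [[0.012, 0.997, -0.08, 401.741], [-1.0, 0.012, 0.004, 14.043], [0.005, 0.08, 0.997, 1015.671], [0.0, 0.0, 0.0, 1.0]]
```

View pics/scene0.png

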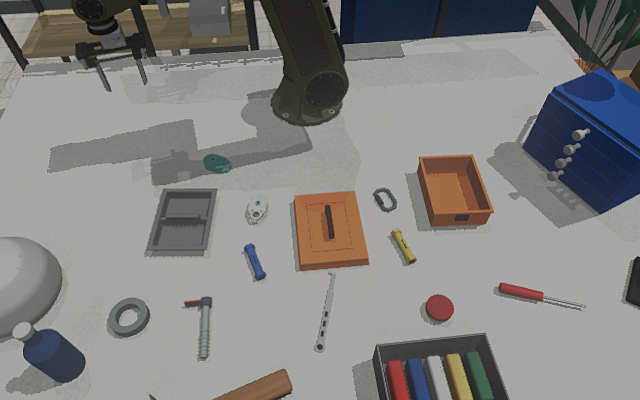

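View pics/top0.png

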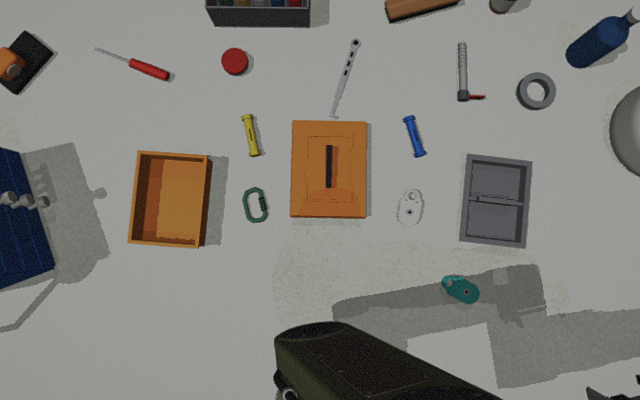

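The scene picture shows the aluminium pulley at (257,210), its turquoise lookalike at (217,163), the tray at (183,221), lid (330,230), box (454,190), yellow sleeve (403,245) and blue sleeve (255,261). 
In the top picture the candidates are:
- **Pulley:** aluminium (410,207) or turquoise (460,289). I choose the aluminium one.
- **Sleeve:** yellow (251,135) or blue (414,136). I choose the yellow one.
- **Orange things:** the open box is at (171,199) and the lid at (330,169).
- **Grey things:** the tray is at (497,200); the ring at (536,91) is not it.

```bash
cat > h.py <<'E'
from cell import manip,camera,get_calibration
import cv2,numpy as np
def ray(n,px):
    c=get_calibration(n);px=np.asarray(px,float).reshape(-1,1,2)
    u=cv2.undistortPoints(px,np.array(c["K"]),np.array(c["dist_coeffs"])).reshape(-1,2)
    T=np.array(c["cam_to_world"]);d=np.c_[u[:,0],-u[:,1],-np.ones(len(u))]@T[:3,:3].T
    return T[:3,3],d
def cast(n,px,z):
    o,d=ray(n,px);return (o+d*((z-o[2])/d[:,2])[:,None])[:,:2]
def rect(xy):
    """centre, long, short, yaw of the long side in (-pi/2,pi/2]"""
    (c,(w,h),a)=cv2.minAreaRect(xy.astype(np.float32));a=np.radians(a)
    if h>w:w,h,a=h,w,a+np.pi/2
    a=(a+np.pi/2)%np.pi-np.pi/2
    return np.round([c[0],c[1],w,h,a],3)
def blob(m,near,r=80):
    m=cv2.morphologyEx(m.astype(np.uint8),cv2.MORPH_OPEN,np.ones((2,2)))
    k=np.zeros_like(m);cv2.circle(k,near,r,1,-1);
    cs,_=cv2.findContours(m*k,cv2.RETR_EXTERNAL,cv2.CHAIN_APPROX_NONE)
    return max(cs,key=cv2.contourArea).reshape(-1,2)
E
python3 - <<'E'
from h import *
im=camera("top");hsv=cv2.cvtColor(im,cv2.COLOR_RGB2HSV);H,S,V=[hsv[...,i].astype(int) for i in range(3)]
for p in[(150,155),(410,200),(497,180),(466,200),(330,200),(251,135),(380,240),(414,136)]: print(p,hsv[p[1],p[0]])
org=(H<17)&(S>120)&(V>60)
print("lid",rect(cast("top",blob(org,(330,169)),6)))
print("box",rect(cast("top",blob(org,(171,199)),62)))
y=(H>18)&(H<35)&(S>100)&(V>80)
print("yel",rect(cast("top",blob(y,(251,135),40),13)))
g=(V<150)&(S<60)
print("tray",rect(cast("top",blob(g,(497,200),65),26)))
b=cv2.resize(im[175:235,380:440],None,fx=6,fy=6,interpolation=2)
b2=cv2.resize(im[140:260,445:545],None,fx=3,fy=3,interpolation=2)
b3=cv2.resize(im[110:255,120:375],None,fx=3,fy=3,interpolation=2)[:, :]
cv2.imwrite("pics/c1.png",np.hstack([b,b2])[:,:,::-1]);
E
```

```text
(150, 155) [ 14 191  80]
(410, 200) [ 42   8 161]
(497, 180) [120   8  94]
(466, 200) [120  11  93]
(330, 200) [ 13 191 152]
(251, 135) [ 26 161 106]
(380, 240) [ 60   3 157]
(414, 136) [109 158 123]
lid [ 5.58903e+02  5.27100e+00  2.36641e+02  1.81030e+02 -7.00000e-03]
box [ 4.79370e+02  3.70424e+02  2.06965e+02  1.63280e+02 -6.10000e-02]
yel [6.39139e+02 1.94364e+02 1.01212e+02 2.78570e+01 2.22000e-01]
tray [ 4.73165e+02 -3.87279e+02  2.35146e+02  1.72339e+02 -1.03000e-01]
```

View pics/c1.png

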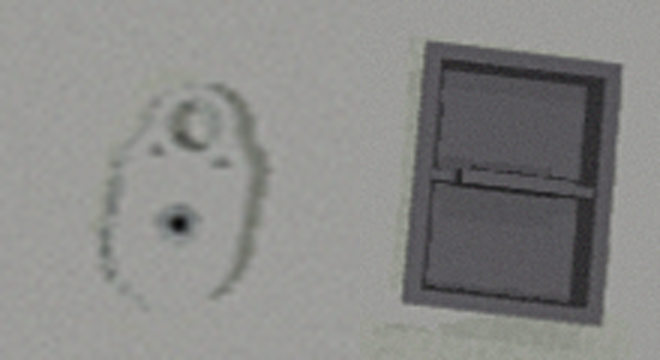

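The crop shows the brushed pulley with its eye up at top px (412,196) and its axle at about (410,212), so it is the right one and not the turquoise one. The tray has its bar across at px (497,200), rotated slightly clockwise. The box and tray outlines need a tighter mask.

Run:
```python
from h import *
im=np.mean([camera("top").astype(float) for _ in range(4)],0).astype(np.uint8)
cv2.imwrite("top_ref.png",im[:,:,::-1])
hsv=cv2.cvtColor(im,cv2.COLOR_RGB2HSV);H,S,V=[hsv[...,i].astype(int) for i in range(3)]
big=cv2.resize(im,None,fx=4,fy=4,interpolation=2)
bb=blob((S>90)&(H<20),(171,199),90); tt=blob((V<125)&(H>100)&(H<140),(497,200),70)
for n,c,z in(("box",bb,64),("tray",tt,27)):
    print(n,rect(cast("top",c,z)))
    cv2.drawContours(big,[np.intp(cv2.boxPoints(cv2.minAreaRect(c.astype(np.float32)))*4+1.5)],0,(0,255,0),1)
cv2.imwrite("pics/c2.png",np.hstack([big[560:1040,480:880],big[560:1040,1800:2180]])[:,:,::-1])
a=cast("top",[[409.7,212.2]],27)[0];e=cast("top",[[412.2,195.8]],22)[0]
print("pul",a,e,np.arctan2(*(e-a)[::-1]))
g=cv2.GaussianBlur(V.astype(np.uint8),(3,3),0)
print([int(v) for v in V[175:240,410]])
```

```text
box [ 4.76093e+02  3.64760e+02  2.13499e+02  1.74546e+02 -6.50000e-02]
tray [ 4.93933e+02 -3.81093e+02  1.75235e+02  1.31758e+02 -1.15000e-01]
pul [ 455.96068928 -184.8501469 ] [ 495.29957963 -191.97425066] -0.17915404551491806
[155, 154, 156, 155, 156, 156, 155, 154, 156, 156, 156, 156, 153, 153, 147, 156, 155, 113, 113, 119, 122, 118, 88, 88, 115, 157, 159, 157, 157, 155, 157, 156, 158, 152, 119, 112, 53, 29, 72, 137, 140, 155, 155, 157, 156, 156, 155, 157, 157, 156, 154, 157, 157, 156, 158, 155, 156, 154, 155, 157, 157, 157, 156, 155, 156]
```

View pics/c2.png

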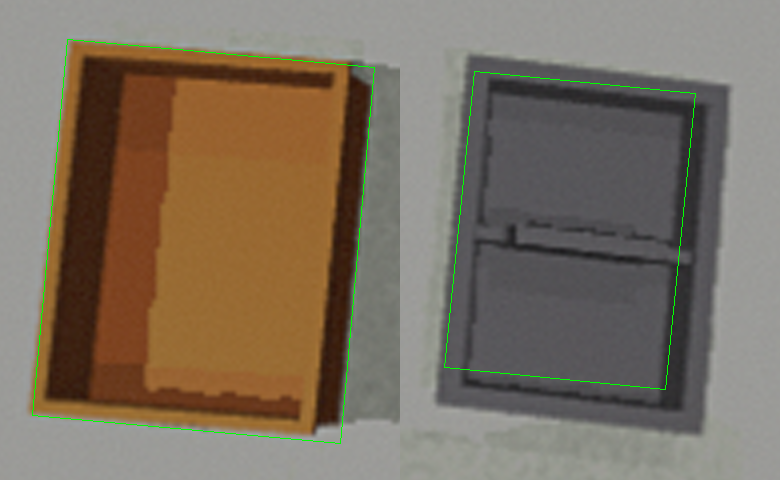

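The crop shows the box's rim corners near (69,41), (350,65), (315,434), (31,414). The tray's outer rim corners are near (470,55), (730,86), (703,434), (437,403). I'll cast these corners at rim height.

Run:
```python
from h import *
B=(np.array([[69,41],[350,65],[315,434],[31,414]])+[480,560]-1.5)/4
T=(np.array([[470,55],[730,86],[703,434],[437,403]])+[1400,560]-1.5)/4
for n,p,z in(("box",B,64),("tray",T,27)):
    c=cast("top",p,z);e=np.roll(c,-1,0)-c
    print(n,c.round(1).tolist(),c.mean(0),np.linalg.norm(e,axis=1),np.arctan2(*(c[0]-c[3])[::-1]),np.arctan2(*(c[1]-c[2])[::-1]),rect(c))
# refine tray via a mask: darker than the bench, bluish hue
im=cv2.imread("top_ref.png")[:,:,::-1];lab=cv2.cvtColor(np.ascontiguousarray(im),cv2.COLOR_RGB2LAB).astype(int)
m=(lab[...,0]<120)&(lab[...,2]<129);m=cv2.morphologyEx(m.astype(np.uint8),cv2.MORPH_CLOSE,np.ones((9,9)))
print("tray mask",rect(cast("top",blob(m,(497,200),75),27)))
hsv=cv2.cvtColor(np.ascontiguousarray(im),cv2.COLOR_RGB2HSV)
m=(hsv[...,0]<20)&(hsv[...,1]>90)&(hsv[...,2]>85);m=cv2.morphologyEx(m.astype(np.uint8),cv2.MORPH_CLOSE,np.ones((3,3)))
print("box mask",rect(cast("top",blob(m,(171,199),90),64)))
```

```text
box [[589.8, 448.5], [577.5, 286.0], [367.4, 298.5], [376.4, 459.8]] [477.77621913 373.20155994] [162.89543083 210.52377203 161.52077284 213.62454527] -0.053138676081917115 -0.05948411043802168 [ 4.78549e+02  3.73141e+02  2.13624e+02  1.62866e+02 -5.60000e-02]
tray [[598.2, -323.2], [581.7, -479.7], [374.4, -457.9], [391.1, -300.5]] [ 486.34364107 -390.31045558] [157.45152795 208.45415234 158.32269508 208.39829812] -0.10914855074797063 -0.10496829025316724 [ 4.86377e+02 -3.90133e+02  2.08454e+02  1.58323e+02 -1.05000e-01]
tray mask [ 4.83957e+02 -3.92023e+02  2.09278e+02  1.57699e+02 -1.09000e-01]
box mask [ 4.76499e+02  3.71110e+02  2.13483e+02  1.61847e+02 -6.40000e-02]
```

```bash
cat >> h.py <<'E'
def plan(x,y,z,yaw):
    """turn first, then shift along the tool's axes (tool points down)"""
    s=manip.read_state();p=s["eef_pos"];w=s["eef_rot"][2];t=-((yaw-w+np.pi)%(2*np.pi)-np.pi)
    dx,dy=x-p[0],y-p[1];c,n=np.cos(yaw),np.sin(yaw)
    print("now",np.round(p,1),round(w,3),"gap",round(s["finger_gap"],1),"f",np.round(s["wrist_force"],1),"t",round(s["clock"],1))
    print("turn",round(t,3),"x",round(dx*c+dy*n,1),"y",round(dx*n-dy*c,1),"z",round(p[2]-z,1))
E
python3 -c "
from h import *
plan(464,-186,140,-.18)"
```

```text
now [ 122.  -536.2  205.3] 0.224 gap 93.9 f [-0.6 -0.5  0.3] t 0.3
turn 0.404 x 273.7 y -405.8 z 65.3
```

Request:
{"fn": "arm_command", "kwargs": {
  "targets": [
    {"hand": 1, "x": 0, "y": 0, "z": 0, "yaw": 0.135},
    {"hand": 1, "x": 0, "y": 0, "z": 0, "yaw": 0.135},
    {"hand": 1, "x": 0, "y": 0, "z": 0, "yaw": 0.135},
    {"hand": 1, "x": 0.027, "y": -0.04, "z": 0, "yaw": 0},
    {"hand": 1, "x": 0.027, "y": -0.04, "z": 0, "yaw": 0},
    {"hand": 1, "x": 0.027, "y": -0.04, "z": 0, "yaw": 0},
    {"hand": 1, "x": 0.027, "y": -0.04, "z": 0, "yaw": 0},
    {"hand": 1, "x": 0.027, "y": -0.04, "z": 0, "yaw": 0},
    {"hand": 1, "x": 0.027, "y": -0.04, "z": 0, "yaw": 0},
    {"hand": 1, "x": 0.027, "y": -0.04, "z": 0, "yaw": 0}
  ]
}}

```text
clock: 1.35
eef_pos: [359.5, -293.3, 205.7]
eef_rot: [3.141, -0.001, -0.181]
wrist_force: [-0.2, -1.2, 1.3]
finger_gap: 94.0
finger_force: 0.0
```

```bash
python3 -c "
from h import *
plan(464,-186,100,-.18)"
```

```text
now [ 359.5 -293.3  205.7] -0.181 gap 94.0 f [-0.2 -1.2  1.3] t 1.4
turn -0.001 x 83.6 y -124.3 z 105.7
```

Request:
{"fn": "arm_command", "kwargs": {
  "targets": [
    {"hand": 1, "x": 0.028, "y": -0.04, "z": 0},
    {"hand": 1, "x": 0.028, "y": -0.04, "z": 0},
    {"hand": 1, "x": 0.028, "y": -0.04, "z": 0},
    {"hand": 1, "x": 0, "y": -0.004, "z": 0.04},
    {"hand": 1, "x": 0, "y": 0, "z": 0.04},
    {"hand": 1, "x": 0, "y": 0, "z": 0.025},
    {"hand": 1, "x": 0, "y": 0, "z": 0}
  ]
}}

```text
schema error: expected keys hand, x, y, z, yaw
```

Run:
```python
from h import *
plan(464,-186,5,-.18)
a=camera("top")[130:270,340:480];b=camera("scene")[150:270,200:320]
cv2.imwrite("pics/c3.png",np.hstack([cv2.resize(i,(400,400),interpolation=2) for i in(a,b)])[:,:,::-1])
```

```text
now [ 359.5 -293.3  205.7] -0.181 gap 94.0 f [-0.2 -1.2  1.3] t 1.4
turn -0.001 x 83.6 y -124.3 z 200.7
```

View pics/c3.png

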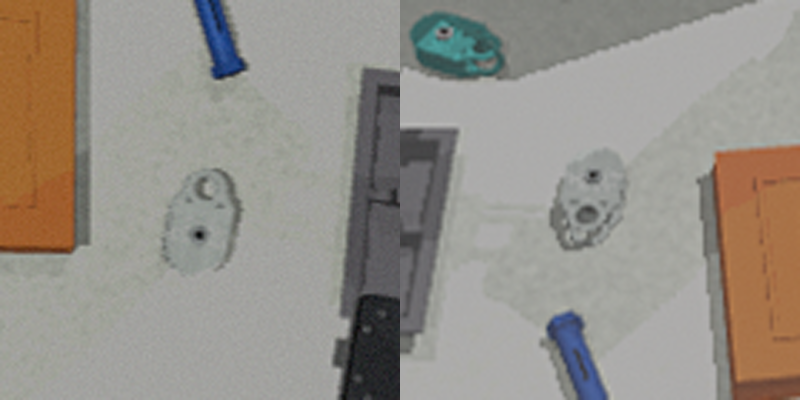

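The row was refused because every key is needed. The picture shows the arm has not moved, the pulley is clear, and its axle is at top px (409.7,212.2) as before.

Request:
{"fn": "arm_command", "kwargs": {
  "targets": [
    {"hand": 1, "x": 0.028, "y": -0.04, "z": 0, "yaw": 0},
    {"hand": 1, "x": 0.028, "y": -0.04, "z": 0, "yaw": 0},
    {"hand": 1, "x": 0.028, "y": -0.04, "z": 0, "yaw": 0},
    {"hand": 1, "x": 0, "y": -0.004, "z": 0.04, "yaw": 0},
    {"hand": 1, "x": 0, "y": 0, "z": 0.04, "yaw": 0},
    {"hand": 1, "x": 0, "y": 0, "z": 0.035, "yaw": 0},
    {"hand": 1, "x": 0, "y": 0, "z": 0, "yaw": 0}
  ]
}}

```text
clock: 2.15
eef_pos: [461.2, -187.5, 86.8]
eef_rot: [-3.14, 0.007, -0.181]
wrist_force: [-0.0, 0.3, 1.1]
finger_gap: 93.9
finger_force: 0.0
```

Run:
```python
from h import *
plan(464,-186,5,-.18)
a=camera("top")[130:270,340:480];b=camera("scene")[150:270,200:320]
cv2.imwrite("pics/c4.png",np.hstack([cv2.resize(i,(400,400),interpolation=2) for i in(a,b)])[:,:,::-1])
```

```text
now [ 461.2 -187.5   86.8] -0.181 gap 93.9 f [-0.   0.3  1.1] t 2.1
turn -0.001 x 2.5 y -2.0 z 81.8
```

View pics/c4.png

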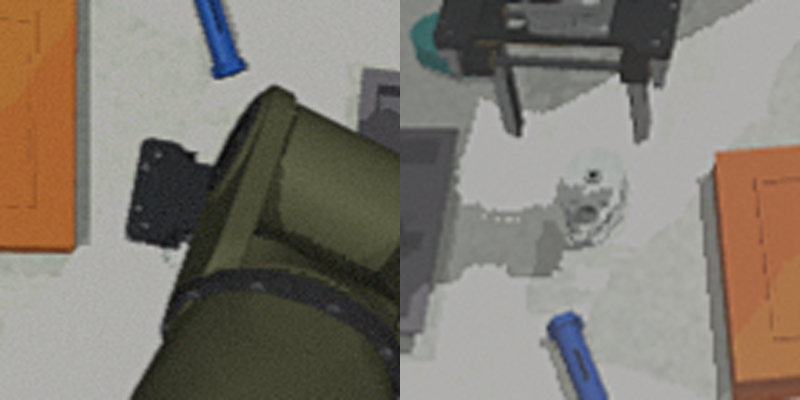

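The fingertips, at crop (517,133) and (640,140), straddle the pulley at (590,195). I'll go down and grip.

Request:
{"fn": "arm_command", "kwargs": {
  "targets": [
    {"hand": 1, "x": 0.002, "y": -0.002, "z": 0.03, "yaw": 0},
    {"hand": 1, "x": 0, "y": 0, "z": 0.03, "yaw": 0},
    {"hand": 1, "x": 0, "y": 0, "z": 0.02, "yaw": 0},
    {"hand": 1, "x": 0, "y": 0, "z": 0, "yaw": 0},
    {"hand": -1, "x": 0, "y": 0, "z": 0, "yaw": 0},
    {"hand": -1, "x": 0, "y": 0, "z": 0, "yaw": 0},
    {"hand": -1, "x": 0, "y": 0, "z": 0, "yaw": 0},
    {"hand": -1, "x": 0, "y": 0, "z": 0, "yaw": 0},
    {"hand": -1, "x": 0, "y": 0, "z": 0, "yaw": 0},
    {"hand": -1, "x": 0, "y": 0, "z": 0, "yaw": 0}
  ],
  "newtons": 30
}}

```text
clock: 3.25
eef_pos: [465.8, -186.5, 10.7]
eef_rot: [-3.142, -0.0, -0.181]
wrist_force: [0.1, -1.3, 2.2]
finger_gap: 49.4
finger_force: 22.2
```

Request:
{"fn": "arm_command", "kwargs": {
  "targets": [
    {"hand": 0.5, "x": 0, "y": 0, "z": 0, "yaw": 0},
    {"hand": 0.5, "x": 0, "y": 0, "z": 0, "yaw": 0},
    {"hand": 0.5, "x": 0, "y": 0, "z": 0.006, "yaw": 0},
    {"hand": 0.5, "x": 0, "y": 0, "z": 0, "yaw": 0},
    {"hand": -1, "x": 0, "y": 0, "z": 0, "yaw": 0},
    {"hand": -1, "x": 0, "y": 0, "z": 0, "yaw": 0},
    {"hand": -1, "x": 0, "y": 0, "z": 0, "yaw": 0},
    {"hand": -1, "x": 0, "y": 0, "z": 0, "yaw": 0}
  ],
  "newtons": 35
}}

```text
clock: 4.05
eef_pos: [465.8, -186.5, 4.5]
eef_rot: [3.142, -0.0, -0.181]
wrist_force: [-0.1, 0.6, -0.1]
finger_gap: 48.8
finger_force: 35.0
```

Request:
{"fn": "arm_command", "kwargs": {
  "targets": [
    {"hand": -1, "x": 0, "y": 0, "z": -0.03, "yaw": 0},
    {"hand": -1, "x": 0, "y": 0, "z": -0.04, "yaw": 0},
    {"hand": -1, "x": 0, "y": 0, "z": -0.04, "yaw": 0},
    {"hand": -1, "x": 0, "y": 0, "z": -0.04, "yaw": 0},
    {"hand": -1, "x": 0, "y": 0, "z": 0, "yaw": -0.12},
    {"hand": -1, "x": 0, "y": 0, "z": 0, "yaw": 0}
  ]
}}

```text
clock: 4.65
eef_pos: [465.9, -186.5, 155.2]
eef_rot: [3.141, -0.001, -0.059]
wrist_force: [0.5, 0.3, -2.6]
finger_gap: 49.0
finger_force: 35.0
```

Run:
```python
from h import *
plan(477,372,150,-.062)
```

```text
now [ 465.9 -186.5  155.2] -0.059 gap 49.0 f [ 0.5  0.3 -2.6] t 4.7
turn 0.003 x -23.5 y -558.2 z 5.2
```

Request:
{"fn": "arm_command", "kwargs": {
  "targets": [
    {"hand": -1, "x": -0.002, "y": -0.04, "z": 0, "yaw": 0},
    {"hand": -1, "x": -0.002, "y": -0.04, "z": 0, "yaw": 0},
    {"hand": -1, "x": -0.002, "y": -0.04, "z": 0, "yaw": 0},
    {"hand": -1, "x": -0.002, "y": -0.04, "z": 0, "yaw": 0},
    {"hand": -1, "x": -0.002, "y": -0.04, "z": 0, "yaw": 0},
    {"hand": -1, "x": -0.002, "y": -0.04, "z": 0, "yaw": 0},
    {"hand": -1, "x": -0.002, "y": -0.04, "z": 0, "yaw": 0},
    {"hand": -1, "x": -0.002, "y": -0.04, "z": 0, "yaw": 0},
    {"hand": -1, "x": -0.002, "y": -0.04, "z": 0, "yaw": 0},
    {"hand": -1, "x": -0.002, "y": -0.04, "z": 0, "yaw": 0}
  ]
}}

```text
clock: 5.65
eef_pos: [469.4, 215.5, 153.3]
eef_rot: [3.141, 0.002, -0.065]
wrist_force: [0.3, -0.2, -2.1]
finger_gap: 48.9
finger_force: 35.0
```

Request:
{"fn": "arm_command", "kwargs": {
  "targets": [
    {"hand": -1, "x": -0.001, "y": -0.04, "z": 0, "yaw": 0},
    {"hand": -1, "x": -0.001, "y": -0.04, "z": 0, "yaw": 0},
    {"hand": -1, "x": 0, "y": -0.04, "z": 0, "yaw": 0},
    {"hand": -1, "x": 0, "y": -0.035, "z": 0, "yaw": 0},
    {"hand": -1, "x": 0, "y": 0, "z": 0, "yaw": 0},
    {"hand": -1, "x": 0, "y": 0, "z": 0, "yaw": 0}
  ]
}}

```text
clock: 6.25
eef_pos: [477.0, 368.8, 152.8]
eef_rot: [3.14, 0.002, -0.062]
wrist_force: [-0.8, -0.7, -0.8]
finger_gap: 49.0
finger_force: 35.0
```

Run:
```python
from h import *
plan(477,372,9,-.062)
```

```text
now [477.  368.8 152.8] -0.062 gap 49.0 f [-0.8 -0.7 -0.8] t 6.2
turn -0.0 x -0.2 y -3.2 z 143.8
```

Request:
{"fn": "arm_command", "kwargs": {
  "targets": [
    {"hand": -1, "x": 0, "y": -0.003, "z": 0.03, "yaw": 0},
    {"hand": -1, "x": 0, "y": 0, "z": 0.03, "yaw": 0},
    {"hand": -1, "x": 0, "y": 0, "z": 0.03, "yaw": 0},
    {"hand": -1, "x": 0, "y": 0, "z": 0.03, "yaw": 0},
    {"hand": -1, "x": 0, "y": 0, "z": 0.02, "yaw": 0},
    {"hand": -1, "x": 0, "y": 0, "z": 0, "yaw": 0},
    {"hand": -1, "x": 0, "y": 0, "z": 0, "yaw": 0}
  ]
}}

```text
clock: 6.95
eef_pos: [478.2, 371.1, 14.9]
eef_rot: [3.141, 0.0, -0.063]
wrist_force: [-0.1, -0.4, -1.3]
finger_gap: 49.2
finger_force: 35.0
```

Request:
{"fn": "arm_command", "kwargs": {
  "targets": [
    {"hand": -1, "x": 0, "y": 0, "z": 0.004, "yaw": 0},
    {"hand": -1, "x": 0, "y": 0, "z": 0, "yaw": 0},
    {"hand": -1, "x": 0, "y": 0, "z": 0.001, "yaw": 0},
    {"hand": -1, "x": 0, "y": 0, "z": 0, "yaw": 0}
  ]
}}

```text
clock: 7.35
eef_pos: [478.0, 371.9, 9.8]
eef_rot: [-3.141, -0.0, -0.061]
wrist_force: [0.2, 0.8, -1.5]
finger_gap: 48.8
finger_force: 35.0
```

Request:
{"fn": "arm_command", "kwargs": {
  "targets": [
    {"hand": -1, "x": 0, "y": 0, "z": 0.001, "yaw": 0},
    {"hand": -1, "x": 0, "y": 0, "z": 0, "yaw": 0},
    {"hand": 0.5, "x": 0, "y": 0, "z": 0, "yaw": 0},
    {"hand": 0.5, "x": 0, "y": 0, "z": 0, "yaw": 0},
    {"hand": 0.5, "x": 0, "y": 0, "z": 0, "yaw": 0},
    {"hand": 0.5, "x": 0, "y": 0, "z": -0.03, "yaw": 0},
    {"hand": 0.5, "x": 0, "y": 0, "z": -0.04, "yaw": 0},
    {"hand": 0.5, "x": 0, "y": 0, "z": -0.04, "yaw": 0},
    {"hand": 0.5, "x": 0, "y": 0, "z": -0.04, "yaw": 0},
    {"hand": 0.5, "x": 0, "y": 0, "z": 0, "yaw": 0}
  ]
}}

```text
clock: 8.35
eef_pos: [479.6, 373.1, 164.5]
eef_rot: [-3.136, -0.007, -0.061]
wrist_force: [-0.1, -1.0, 0.0]
finger_gap: 70.5
finger_force: 0.0
```

Run:
```python
from h import *
plan(484,-392,150,np.pi/2-.108)
```

```text
now [479.6 373.1 164.5] -0.061 gap 70.5 f [-0.1 -1.   0. ] t 8.3
turn -1.524 x -760.1 y 86.8 z 14.5
```

Request:
{"fn": "arm_command", "kwargs": {
  "targets": [
    {"hand": 0.5, "x": 0, "y": 0, "z": 0, "yaw": -0.14},
    {"hand": 0.5, "x": 0, "y": 0, "z": 0, "yaw": -0.14},
    {"hand": 0.5, "x": 0, "y": 0, "z": 0, "yaw": -0.14},
    {"hand": 0.5, "x": 0, "y": 0, "z": 0, "yaw": -0.14},
    {"hand": 0.5, "x": 0, "y": 0, "z": 0, "yaw": -0.14},
    {"hand": 0.5, "x": 0, "y": 0, "z": 0, "yaw": -0.14},
    {"hand": 0.5, "x": 0, "y": 0, "z": 0, "yaw": -0.14},
    {"hand": 0.5, "x": 0, "y": 0, "z": 0, "yaw": -0.14},
    {"hand": 0.5, "x": 0, "y": 0, "z": 0, "yaw": -0.14},
    {"hand": 0.5, "x": 0, "y": 0, "z": 0, "yaw": -0.14}
  ]
}}

```text
clock: 9.35
eef_pos: [477.8, 371.7, 157.8]
eef_rot: [-3.141, 0.0, 1.345]
wrist_force: [-0.3, 0.4, -0.2]
finger_gap: 70.6
finger_force: 0.0
```

Request:
{"fn": "arm_command", "kwargs": {
  "targets": [
    {"hand": 0.5, "x": 0, "y": 0, "z": 0, "yaw": -0.124},
    {"hand": 0.5, "x": -0.04, "y": 0.0045, "z": 0, "yaw": 0},
    {"hand": 0.5, "x": -0.04, "y": 0.0045, "z": 0, "yaw": 0},
    {"hand": 0.5, "x": -0.04, "y": 0.0045, "z": 0, "yaw": 0},
    {"hand": 0.5, "x": -0.04, "y": 0.0045, "z": 0, "yaw": 0},
    {"hand": 0.5, "x": -0.04, "y": 0.0045, "z": 0, "yaw": 0},
    {"hand": 0.5, "x": -0.04, "y": 0.0045, "z": 0, "yaw": 0},
    {"hand": 0.5, "x": -0.04, "y": 0.0045, "z": 0, "yaw": 0},
    {"hand": 0.5, "x": -0.04, "y": 0.0045, "z": 0, "yaw": 0},
    {"hand": 0.5, "x": -0.04, "y": 0.0045, "z": 0, "yaw": 0}
  ]
}}

```text
clock: 10.35
eef_pos: [479.0, 8.0, 158.1]
eef_rot: [-3.141, 0.0, 1.463]
wrist_force: [0.6, 0.3, 0.3]
finger_gap: 70.2
finger_force: 0.0
```

Request:
{"fn": "arm_command", "kwargs": {
  "targets": [
    {"hand": 0.5, "x": -0.04, "y": 0.0045, "z": 0, "yaw": 0},
    {"hand": 0.5, "x": -0.04, "y": 0.0045, "z": 0, "yaw": 0},
    {"hand": 0.5, "x": -0.04, "y": 0.0045, "z": 0, "yaw": 0},
    {"hand": 0.5, "x": -0.04, "y": 0.0045, "z": 0, "yaw": 0},
    {"hand": 0.5, "x": -0.04, "y": 0.0045, "z": 0, "yaw": 0},
    {"hand": 0.5, "x": -0.04, "y": 0.0045, "z": 0, "yaw": 0},
    {"hand": 0.5, "x": -0.04, "y": 0.0045, "z": 0, "yaw": 0},
    {"hand": 0.5, "x": -0.04, "y": 0.0045, "z": 0, "yaw": 0},
    {"hand": 0.5, "x": 0, "y": 0, "z": 0, "yaw": 0}
  ]
}}

```text
clock: 11.25
eef_pos: [479.8, -316.1, 157.5]
eef_rot: [-3.141, 0.0, 1.459]
wrist_force: [-0.1, 1.5, -0.1]
finger_gap: 70.7
finger_force: 0.0
```

Run:
```python
from h import *
plan(484,-392,60,np.pi/2-.108)
a=camera("top")[140:260,110:230];b=camera("scene")[140:235,405:500]
cv2.imwrite("pics/c5.png",np.hstack([cv2.resize(i,(400,400),interpolation=2) for i in(a,b)])[:,:,::-1])
```

```text
now [ 479.8 -316.1  157.5] 1.459 gap 70.7 f [-0.1  1.5 -0.1] t 11.2
turn -0.004 x -75.0 y 12.3 z 97.5
```

View pics/c5.png

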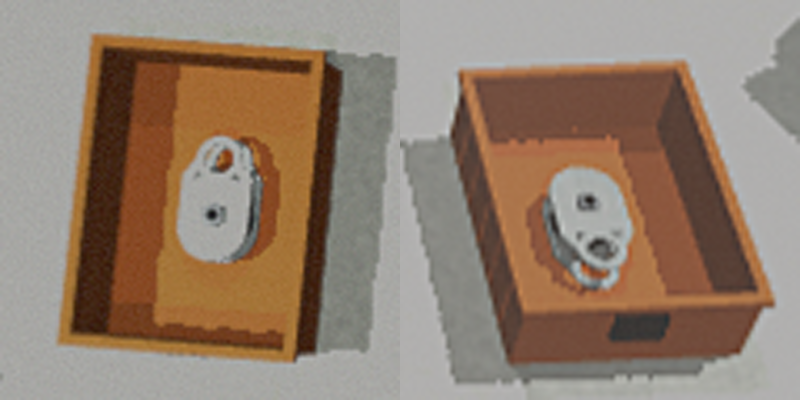

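The pulley lies flat in the middle of the box (axle at crop (213,214), top view). Next, down onto the tray's bar.

Request:
{"fn": "arm_command", "kwargs": {
  "targets": [
    {"hand": 0.5, "x": -0.035, "y": 0.006, "z": 0, "yaw": 0},
    {"hand": 0.5, "x": -0.035, "y": 0.006, "z": 0, "yaw": 0},
    {"hand": 0.5, "x": -0.005, "y": 0, "z": 0.025, "yaw": -0.004},
    {"hand": 0.5, "x": 0, "y": 0, "z": 0.03, "yaw": 0},
    {"hand": 0.5, "x": 0, "y": 0, "z": 0.03, "yaw": 0},
    {"hand": 0.5, "x": 0, "y": 0, "z": 0.015, "yaw": 0},
    {"hand": 0.5, "x": 0, "y": 0, "z": 0, "yaw": 0},
    {"hand": 0.5, "x": 0, "y": 0, "z": 0, "yaw": 0}
  ]
}}

```text
clock: 12.15
eef_pos: [485.2, -388.1, 59.7]
eef_rot: [3.141, 0.001, 1.468]
wrist_force: [0.2, -0.0, 0.7]
finger_gap: 70.5
finger_force: 0.0
```

Run:
```python
from h import *
plan(484,-392,11,np.pi/2-.108)
b=camera("scene")[160:280,125:245]
cv2.imwrite("pics/c6.png",cv2.resize(b,(400,400),interpolation=2)[:,:,::-1])
```

```text
now [ 485.2 -388.1   59.7] 1.468 gap 70.5 f [ 0.2 -0.   0.7] t 12.2
turn 0.005 x -4.0 y -0.7 z 48.7
```

View pics/c6.png

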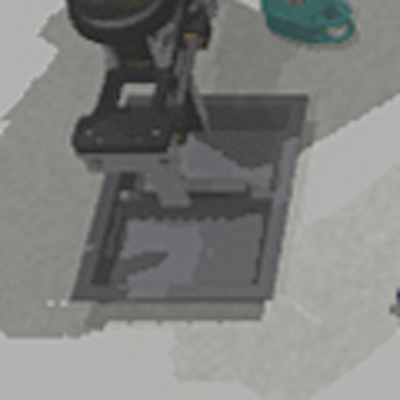

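The fingers are over the bar at crop (180,190), one on each side. I'll go down and grip.

Request:
{"fn": "arm_command", "kwargs": {
  "targets": [
    {"hand": 0.5, "x": -0.004, "y": 0, "z": 0.02, "yaw": 0},
    {"hand": 0.5, "x": 0, "y": 0, "z": 0.02, "yaw": 0},
    {"hand": 0.5, "x": 0, "y": 0, "z": 0.008, "yaw": 0},
    {"hand": 0.5, "x": 0, "y": 0, "z": 0, "yaw": 0},
    {"hand": -1, "x": 0, "y": 0, "z": 0, "yaw": 0},
    {"hand": -1, "x": 0, "y": 0, "z": 0, "yaw": 0},
    {"hand": -1, "x": 0, "y": 0, "z": 0, "yaw": 0},
    {"hand": -1, "x": 0, "y": 0, "z": 0, "yaw": 0},
    {"hand": -1, "x": 0, "y": 0, "z": 0, "yaw": 0},
    {"hand": -1, "x": 0, "y": 0, "z": 0, "yaw": 0}
  ],
  "newtons": 40
}}

```text
clock: 13.2
eef_pos: [484.1, -392.3, 10.5]
eef_rot: [3.142, 0.0, 1.467]
wrist_force: [-0.2, -0.6, -0.0]
finger_gap: 25.8
finger_force: 0.0
```

Request:
{"fn": "arm_command", "kwargs": {
  "targets": [
    {"hand": -1, "x": 0, "y": 0, "z": 0, "yaw": 0},
    {"hand": -1, "x": 0, "y": 0, "z": 0, "yaw": 0},
    {"hand": -1, "x": 0, "y": 0, "z": 0, "yaw": 0}
  ]
}}

```text
clock: 13.5
eef_pos: [484.2, -392.3, 10.5]
eef_rot: [3.141, 0.0, 1.467]
wrist_force: [0.1, -0.7, -0.3]
finger_gap: 11.5
finger_force: 40.0
```

Request:
{"fn": "arm_command", "kwargs": {
  "targets": [
    {"hand": -1, "x": 0, "y": 0, "z": -0.02, "yaw": 0},
    {"hand": -1, "x": 0, "y": 0, "z": -0.03, "yaw": 0},
    {"hand": -1, "x": 0, "y": 0, "z": -0.04, "yaw": 0},
    {"hand": -1, "x": 0, "y": 0, "z": -0.04, "yaw": 0},
    {"hand": -1, "x": 0.02, "y": 0, "z": 0, "yaw": -0.04},
    {"hand": -1, "x": 0.04, "y": 0, "z": 0, "yaw": 0},
    {"hand": -1, "x": 0.04, "y": 0, "z": 0, "yaw": 0},
    {"hand": -1, "x": 0.04, "y": 0, "z": 0, "yaw": 0},
    {"hand": -1, "x": 0.04, "y": 0, "z": 0, "yaw": 0},
    {"hand": -1, "x": 0.04, "y": 0, "z": 0, "yaw": 0}
  ]
}}

```text
clock: 14.5
eef_pos: [498.6, -171.2, 140.3]
eef_rot: [-3.141, -0.0, 1.507]
wrist_force: [0.7, 0.1, -1.2]
finger_gap: 11.6
finger_force: 40.0
```

Run:
```python
from h import *
plan(477,372,140,np.pi/2-.062)
```

```text
now [ 498.6 -171.2  140.3] 1.507 gap 11.6 f [ 0.7  0.1 -1.2] t 14.5
turn -0.002 x 540.8 y -55.2 z 0.3
```

Request:
{"fn": "arm_command", "kwargs": {
  "targets": [
    {"hand": -1, "x": 0.04, "y": -0.004, "z": 0, "yaw": 0},
    {"hand": -1, "x": 0.04, "y": -0.004, "z": 0, "yaw": 0},
    {"hand": -1, "x": 0.04, "y": -0.004, "z": 0, "yaw": 0},
    {"hand": -1, "x": 0.04, "y": -0.004, "z": 0, "yaw": 0},
    {"hand": -1, "x": 0.04, "y": -0.004, "z": 0, "yaw": 0},
    {"hand": -1, "x": 0.04, "y": -0.004, "z": 0, "yaw": 0},
    {"hand": -1, "x": 0.04, "y": -0.004, "z": 0, "yaw": 0},
    {"hand": -1, "x": 0.04, "y": -0.004, "z": 0, "yaw": 0},
    {"hand": -1, "x": 0.04, "y": -0.004, "z": 0, "yaw": 0},
    {"hand": -1, "x": 0.04, "y": -0.004, "z": 0, "yaw": 0}
  ]
}}

```text
clock: 15.5
eef_pos: [484.1, 230.5, 140.3]
eef_rot: [-3.141, 0.0, 1.507]
wrist_force: [0.7, -0.5, -2.5]
finger_gap: 11.9
finger_force: 40.0
```

Request:
{"fn": "arm_command", "kwargs": {
  "targets": [
    {"hand": -1, "x": 0.04, "y": -0.004, "z": 0, "yaw": 0},
    {"hand": -1, "x": 0.04, "y": -0.004, "z": 0, "yaw": 0},
    {"hand": -1, "x": 0.035, "y": -0.004, "z": 0, "yaw": 0},
    {"hand": -1, "x": 0.015, "y": -0.002, "z": 0, "yaw": 0},
    {"hand": -1, "x": 0, "y": 0, "z": 0.02, "yaw": 0},
    {"hand": -1, "x": 0, "y": 0, "z": 0, "yaw": 0},
    {"hand": -1, "x": 0, "y": 0, "z": 0, "yaw": 0}
  ]
}}

```text
clock: 16.2
eef_pos: [479.0, 358.8, 120.5]
eef_rot: [-3.141, 0.001, 1.506]
wrist_force: [0.8, 0.4, -0.6]
finger_gap: 11.6
finger_force: 40.0
```

Run:
```python
from h import *
plan(477,372,52,np.pi/2-.062)
a=camera("top")[130:260,100:230];b=camera("scene")[100:230,385:515]
cv2.imwrite("pics/c7.png",np.hstack([cv2.resize(i,(400,400),interpolation=2) for i in(a,b)])[:,:,::-1])
```

```text
now [479.  358.8 120.5] 1.506 gap 11.6 f [ 0.8  0.4 -0.6] t 16.2
turn -0.003 x 13.0 y -2.8 z 68.5
```

View pics/c7.png

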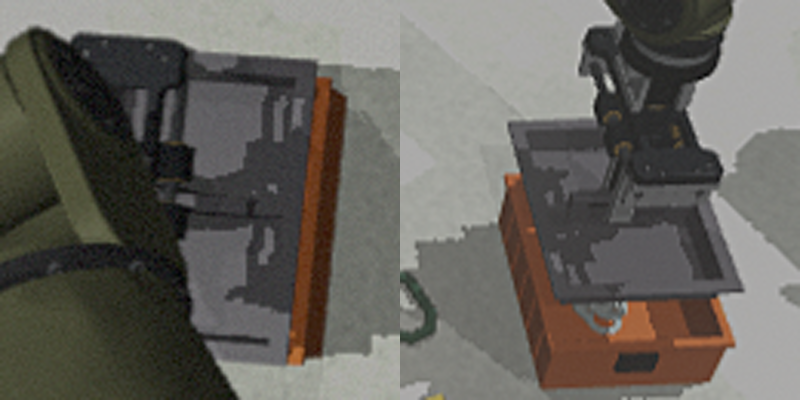

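The tray hangs level over the box. Its right rim corners in the top crop are (317,61) and (290,366), and its scene crop corners are (509,121), (560,299) and (744,291). I'll cast these to get the tray's offset in the grip.

Run:
```python
from h import *
s=130/400
pt=np.array([[317,61],[290,366]])*s+[100,130]-.3
ps=(np.array([[509,121],[560,299],[744,291]])-[400,0])*s+[385,100]-.3
c=np.r_[cast("top",pt,137),cast("scene",ps,137)];print(c.round(1))
p=np.array([479,358.8]);y=-.064
R=np.array([[np.cos(y),np.sin(y)],[-np.sin(y),np.cos(y)]])
print(((c-p)@R.T).round(1),"expect +-105, +-79")
```

```text
[[577.5 275. ]
 [368.8 285.9]
 [371.3 290.3]
 [582.1 278.5]
 [591.1 431.6]]
[[ 103.7  -77.3]
 [-105.3  -79.8]
 [-103.1  -75.3]
 [ 108.1  -73.5]
 [ 107.3   79.8]] expect +-105, +-79
```

Request:
{"fn": "arm_command", "kwargs": {
  "targets": [
    {"hand": -1, "x": 0.013, "y": -0.002, "z": 0, "yaw": -0.002},
    {"hand": -1, "x": 0, "y": 0, "z": 0.02, "yaw": 0},
    {"hand": -1, "x": 0, "y": 0, "z": 0.015, "yaw": 0},
    {"hand": -1, "x": 0, "y": 0, "z": 0.01, "yaw": 0},
    {"hand": -1, "x": 0, "y": 0, "z": 0, "yaw": 0},
    {"hand": -1, "x": 0, "y": 0, "z": 0, "yaw": 0}
  ]
}}

```text
clock: 16.9
eef_pos: [478.0, 372.8, 75.8]
eef_rot: [3.141, -0.0, 1.509]
wrist_force: [-0.5, -0.8, -0.9]
finger_gap: 11.6
finger_force: 40.0
```

Run:
```python
from h import *
plan(477.5,371.5,51,np.pi/2-.062)
```

```text
now [478.  372.8  75.8] 1.509 gap 11.6 f [-0.5 -0.8 -0.9] t 16.9
turn -0.0 x -1.3 y -0.4 z 24.8
```

Request:
{"fn": "arm_command", "kwargs": {
  "targets": [
    {"hand": -1, "x": -0.001, "y": 0, "z": 0.01, "yaw": 0},
    {"hand": -1, "x": 0, "y": 0, "z": 0.005, "yaw": 0},
    {"hand": -1, "x": 0, "y": 0, "z": 0.004, "yaw": 0},
    {"hand": -1, "x": 0, "y": 0, "z": 0.002, "yaw": 0},
    {"hand": -1, "x": 0, "y": 0, "z": 0.001, "yaw": 0},
    {"hand": -1, "x": 0, "y": 0, "z": 0, "yaw": 0}
  ]
}}

```text
clock: 17.5
eef_pos: [477.7, 371.7, 53.5]
eef_rot: [3.142, -0.0, 1.509]
wrist_force: [0.8, -0.9, -1.0]
finger_gap: 11.8
finger_force: 40.0
```

Request:
{"fn": "arm_command", "kwargs": {
  "targets": [
    {"hand": -1, "x": 0, "y": 0, "z": 0.002, "yaw": 0},
    {"hand": -1, "x": 0, "y": 0, "z": 0, "yaw": 0},
    {"hand": -1, "x": 0, "y": 0, "z": 0.001, "yaw": 0},
    {"hand": -1, "x": 0, "y": 0, "z": 0, "yaw": 0}
  ]
}}

```text
clock: 17.9
eef_pos: [477.8, 371.7, 50.5]
eef_rot: [3.141, -0.0, 1.509]
wrist_force: [0.9, 0.3, -2.0]
finger_gap: 12.0
finger_force: 40.0
```

Request:
{"fn": "arm_command", "kwargs": {
  "targets": [
    {"hand": -0.1, "x": 0, "y": 0, "z": 0, "yaw": 0},
    {"hand": -0.1, "x": 0, "y": 0, "z": 0, "yaw": 0},
    {"hand": -0.1, "x": 0, "y": 0, "z": 0, "yaw": 0},
    {"hand": -0.1, "x": 0, "y": 0, "z": -0.02, "yaw": 0},
    {"hand": -0.1, "x": 0, "y": 0, "z": -0.03, "yaw": 0},
    {"hand": -0.1, "x": 0, "y": 0, "z": -0.04, "yaw": 0},
    {"hand": -0.1, "x": 0, "y": 0, "z": 0, "yaw": 0}
  ]
}}

```text
clock: 18.6
eef_pos: [479.5, 372.9, 146.1]
eef_rot: [3.135, -0.005, 1.509]
wrist_force: [0.3, -0.1, 0.1]
finger_gap: 42.6
finger_force: 0.0
```

Run:
```python
from h import *
plan(639,194.5,130,.222)
```

```text
now [479.5 372.9 146.1] 1.509 gap 42.6 f [ 0.3 -0.1  0.1] t 18.6
turn 1.287 x 116.3 y 209.2 z 16.1
```

Request:
{"fn": "arm_command", "kwargs": {
  "targets": [
    {"hand": -0.1, "x": 0, "y": 0, "z": 0, "yaw": 0.143},
    {"hand": -0.1, "x": 0, "y": 0, "z": 0, "yaw": 0.143},
    {"hand": -0.1, "x": 0, "y": 0, "z": 0, "yaw": 0.143},
    {"hand": -0.1, "x": 0, "y": 0, "z": 0, "yaw": 0.143},
    {"hand": -0.1, "x": 0, "y": 0, "z": 0, "yaw": 0.143},
    {"hand": -0.1, "x": 0, "y": 0, "z": 0, "yaw": 0.143},
    {"hand": -0.1, "x": 0, "y": 0, "z": 0, "yaw": 0.143},
    {"hand": -0.1, "x": 0, "y": 0, "z": 0, "yaw": 0.143},
    {"hand": -0.1, "x": 0, "y": 0, "z": 0, "yaw": 0.143}
  ]
}}

```text
clock: 19.5
eef_pos: [477.6, 371.6, 140.0]
eef_rot: [3.141, 0.0, 0.216]
wrist_force: [-0.1, -0.2, 0.4]
finger_gap: 42.2
finger_force: 0.0
```

Request:
{"fn": "arm_command", "kwargs": {
  "targets": [
    {"hand": -0.1, "x": 0.023, "y": 0.04, "z": 0, "yaw": 0},
    {"hand": -0.1, "x": 0.023, "y": 0.042, "z": 0, "yaw": 0},
    {"hand": -0.1, "x": 0.023, "y": 0.042, "z": 0, "yaw": 0},
    {"hand": -0.1, "x": 0.023, "y": 0.042, "z": 0, "yaw": 0},
    {"hand": -0.1, "x": 0.023, "y": 0.042, "z": 0, "yaw": 0},
    {"hand": -0.1, "x": 0, "y": 0, "z": 0.035, "yaw": 0},
    {"hand": -0.1, "x": 0, "y": 0, "z": 0.035, "yaw": 0},
    {"hand": -0.1, "x": 0, "y": 0, "z": 0, "yaw": 0},
    {"hand": -0.1, "x": 0, "y": 0, "z": 0, "yaw": 0}
  ]
}}

```text
clock: 20.4
eef_pos: [635.7, 194.2, 70.9]
eef_rot: [-3.142, 0.0, 0.222]
wrist_force: [-0.2, 1.1, 0.5]
finger_gap: 42.0
finger_force: 0.0
```

Run:
```python
from h import *
plan(639,194.5,3,.222)
a=camera("top")[130:260,100:230];b=camera("scene")[150:280,350:480]
cv2.imwrite("pics/c8.png",np.hstack([cv2.resize(i,(400,400),interpolation=2) for i in(a,b)])[:,:,::-1])
```

```text
now [635.7 194.2  70.9] 0.222 gap 42.0 f [-0.2  1.1  0.5] t 20.4
turn 0.0 x 3.3 y 0.5 z 67.9
```

View pics/c8.png

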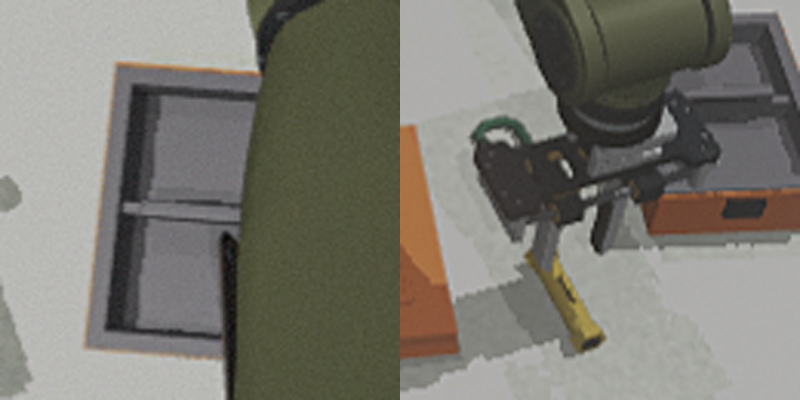

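The tray is seated with an even thin orange border round it (crop left). The fingertips at (545,255) and (600,245) straddle the yellow sleeve.

Request:
{"fn": "arm_command", "kwargs": {
  "targets": [
    {"hand": -0.1, "x": 0.003, "y": 0, "z": 0.025, "yaw": 0},
    {"hand": -0.1, "x": 0, "y": 0, "z": 0.025, "yaw": 0},
    {"hand": -0.1, "x": 0, "y": 0, "z": 0.012, "yaw": 0},
    {"hand": -0.1, "x": 0, "y": 0, "z": 0.005, "yaw": 0},
    {"hand": -0.1, "x": 0, "y": 0, "z": 0, "yaw": 0},
    {"hand": -1, "x": 0, "y": 0, "z": 0, "yaw": 0},
    {"hand": -1, "x": 0, "y": 0, "z": 0, "yaw": 0},
    {"hand": -1, "x": 0, "y": 0, "z": 0, "yaw": 0},
    {"hand": -1, "x": 0, "y": 0, "z": 0, "yaw": 0},
    {"hand": -1, "x": 0, "y": 0, "z": 0, "yaw": 0}
  ],
  "newtons": 15
}}

```text
clock: 21.5
eef_pos: [639.0, 194.8, 4.3]
eef_rot: [-3.142, -0.001, 0.222]
wrist_force: [-1.8, 0.6, 6.3]
finger_gap: 21.5
finger_force: 15.0
```

Request:
{"fn": "arm_command", "kwargs": {
  "targets": [
    {"hand": -1, "x": 0, "y": 0, "z": -0.02, "yaw": 0},
    {"hand": -1, "x": 0, "y": 0, "z": -0.04, "yaw": 0},
    {"hand": -1, "x": 0, "y": 0, "z": -0.04, "yaw": 0},
    {"hand": -1, "x": 0, "y": 0, "z": -0.04, "yaw": -0.14},
    {"hand": -1, "x": 0, "y": 0, "z": 0, "yaw": -0.143},
    {"hand": -1, "x": 0, "y": 0, "z": 0, "yaw": -0.143},
    {"hand": -1, "x": 0, "y": 0, "z": 0, "yaw": -0.143},
    {"hand": -1, "x": 0, "y": 0, "z": 0, "yaw": -0.143},
    {"hand": -1, "x": 0, "y": 0, "z": 0, "yaw": -0.143},
    {"hand": -1, "x": 0, "y": 0, "z": 0, "yaw": -0.143}
  ]
}}

```text
clock: 22.5
eef_pos: [638.5, 194.6, 143.3]
eef_rot: [-3.141, 0.0, 1.226]
wrist_force: [0.2, -0.4, 0.4]
finger_gap: 21.7
finger_force: 15.0
```

Request:
{"fn": "arm_command", "kwargs": {
  "targets": [
    {"hand": -1, "x": 0, "y": 0, "z": 0, "yaw": -0.143},
    {"hand": -1, "x": 0, "y": 0, "z": 0, "yaw": -0.143},
    {"hand": -1, "x": 0, "y": 0, "z": 0, "yaw": 0}
  ]
}}

```text
clock: 22.8
eef_pos: [638.5, 194.6, 143.3]
eef_rot: [-3.141, 0.0, 1.508]
wrist_force: [-0.0, 0.4, 0.3]
finger_gap: 21.7
finger_force: 15.0
```

Run:
```python
from h import *
plan(524.5,369,120,np.pi/2-.062)
```

```text
now [638.5 194.6 143.3] 1.508 gap 21.7 f [-0.   0.4  0.3] t 22.8
turn -0.001 x 167.0 y -124.6 z 23.3
```

Request:
{"fn": "arm_command", "kwargs": {
  "targets": [
    {"hand": -1, "x": 0.033, "y": -0.025, "z": 0, "yaw": 0},
    {"hand": -1, "x": 0.033, "y": -0.025, "z": 0, "yaw": 0},
    {"hand": -1, "x": 0.033, "y": -0.025, "z": 0, "yaw": 0},
    {"hand": -1, "x": 0.033, "y": -0.025, "z": 0, "yaw": 0},
    {"hand": -1, "x": 0.033, "y": -0.025, "z": 0, "yaw": 0},
    {"hand": -1, "x": 0.002, "y": 0, "z": 0.02, "yaw": 0},
    {"hand": -1, "x": 0, "y": 0, "z": 0, "yaw": 0},
    {"hand": -1, "x": 0, "y": 0, "z": 0, "yaw": 0}
  ]
}}

```text
clock: 23.6
eef_pos: [524.9, 369.0, 123.5]
eef_rot: [-3.141, 0.0, 1.503]
wrist_force: [-0.2, -0.8, 0.4]
finger_gap: 21.7
finger_force: 15.0
```

Run:
```python
from h import *
plan(524.5,369,48,np.pi/2-.062)
a=camera("top")[130:260,100:230];b=camera("scene")[110:240,385:515]
cv2.imwrite("pics/c9.png",np.hstack([cv2.resize(i,(400,400),interpolation=2) for i in(a,b)])[:,:,::-1])
```

```text
now [524.9 369.  123.5] 1.503 gap 21.7 f [-0.2 -0.8  0.4] t 23.6
turn -0.006 x -0.1 y -0.4 z 75.5
```

View pics/c9.png

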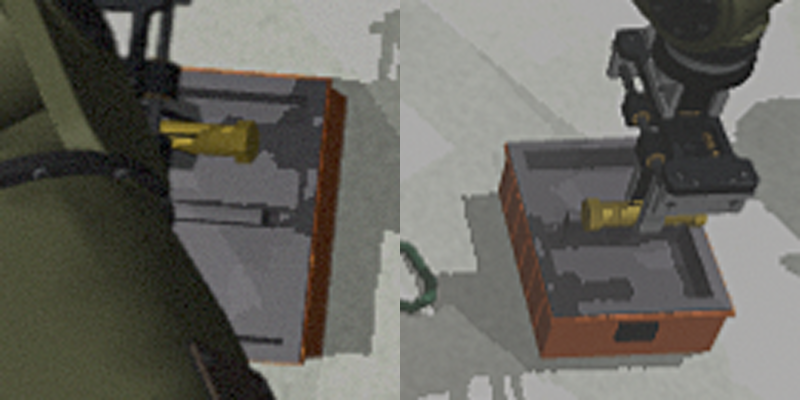

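The sleeve is held level over the far half of the tray, near crop (640,215) in the scene view. I'll lower it.

Request:
{"fn": "arm_command", "kwargs": {
  "targets": [
    {"hand": -1, "x": 0, "y": 0, "z": 0.025, "yaw": -0.005},
    {"hand": -1, "x": 0, "y": 0, "z": 0.025, "yaw": 0},
    {"hand": -1, "x": 0, "y": 0, "z": 0.015, "yaw": 0},
    {"hand": -1, "x": 0, "y": 0, "z": 0.006, "yaw": 0},
    {"hand": -1, "x": 0, "y": 0, "z": 0, "yaw": 0},
    {"hand": -1, "x": 0, "y": 0, "z": 0, "yaw": 0}
  ]
}}

```text
clock: 24.3
eef_pos: [525.3, 369.7, 53.6]
eef_rot: [3.14, -0.001, 1.51]
wrist_force: [0.1, 0.1, 0.3]
finger_gap: 21.5
finger_force: 15.0
```

Request:
{"fn": "arm_command", "kwargs": {
  "targets": [
    {"hand": -1, "x": 0, "y": 0, "z": 0.003, "yaw": 0},
    {"hand": -1, "x": 0, "y": 0, "z": 0.002, "yaw": 0},
    {"hand": -1, "x": 0, "y": 0, "z": 0.001, "yaw": 0},
    {"hand": -1, "x": 0, "y": 0, "z": 0, "yaw": 0}
  ]
}}

```text
clock: 24.7
eef_pos: [524.9, 369.6, 47.3]
eef_rot: [3.141, -0.0, 1.511]
wrist_force: [-1.7, -1.2, 6.3]
finger_gap: 21.1
finger_force: 15.0
```

Request:
{"fn": "arm_command", "kwargs": {
  "targets": [
    {"hand": -0.3, "x": 0, "y": 0, "z": 0, "yaw": 0},
    {"hand": -0.3, "x": 0, "y": 0, "z": 0, "yaw": 0},
    {"hand": -0.3, "x": 0, "y": 0, "z": 0, "yaw": 0},
    {"hand": -0.3, "x": 0, "y": 0, "z": -0.02, "yaw": 0},
    {"hand": -0.3, "x": 0, "y": 0, "z": -0.03, "yaw": 0},
    {"hand": -0.3, "x": 0, "y": 0, "z": -0.04, "yaw": 0},
    {"hand": -0.1, "x": 0, "y": 0, "z": -0.04, "yaw": 0},
    {"hand": -0.1, "x": 0, "y": 0, "z": 0, "yaw": 0}
  ]
}}

```text
clock: 25.5
eef_pos: [526.4, 370.6, 182.6]
eef_rot: [3.134, -0.005, 1.511]
wrist_force: [-0.7, -0.4, -0.7]
finger_gap: 41.6
finger_force: 0.0
```

Run:
```python
from h import *
plan(559,5.3,120,-.007)
im=cv2.imread("top_ref.png");hsv=cv2.cvtColor(im,cv2.COLOR_BGR2HSV)
m=hsv[...,2]<60
print("handle",rect(cast("top",blob(m,(330,167),35),57)))
```

```text
now [526.4 370.6 182.6] 1.511 gap 41.6 f [-0.7 -0.4 -0.7] t 25.5
turn 1.518 x 35.2 y 365.0 z 62.6
handle [5.5645e+02 5.5330e+00 9.7589e+01 1.1515e+01 1.1000e-02]
```

Request:
{"fn": "arm_command", "kwargs": {
  "targets": [
    {"hand": -0.1, "x": 0, "y": 0, "z": 0, "yaw": 0.14},
    {"hand": -0.1, "x": 0, "y": 0, "z": 0, "yaw": 0.14},
    {"hand": -0.1, "x": 0, "y": 0, "z": 0, "yaw": 0.14},
    {"hand": -0.1, "x": 0, "y": 0, "z": 0, "yaw": 0.14},
    {"hand": -0.1, "x": 0, "y": 0, "z": 0, "yaw": 0.14},
    {"hand": -0.1, "x": 0, "y": 0, "z": 0, "yaw": 0.14},
    {"hand": -0.1, "x": 0, "y": 0, "z": 0, "yaw": 0.14},
    {"hand": -0.1, "x": 0, "y": 0, "z": 0, "yaw": 0.14},
    {"hand": -0.1, "x": 0, "y": 0, "z": 0, "yaw": 0.14},
    {"hand": -0.1, "x": 0, "y": 0, "z": 0, "yaw": 0.14}
  ]
}}

```text
clock: 26.5
eef_pos: [524.6, 369.4, 175.7]
eef_rot: [3.141, 0.001, 0.105]
wrist_force: [-0.4, -0.6, -0.3]
finger_gap: 42.2
finger_force: 0.0
```

Request:
{"fn": "arm_command", "kwargs": {
  "targets": [
    {"hand": -0.1, "x": 0, "y": 0, "z": 0, "yaw": 0.111},
    {"hand": -0.1, "x": 0.004, "y": 0.04, "z": 0.005, "yaw": 0},
    {"hand": -0.1, "x": 0.004, "y": 0.04, "z": 0.005, "yaw": 0},
    {"hand": -0.1, "x": 0.004, "y": 0.04, "z": 0.005, "yaw": 0},
    {"hand": -0.1, "x": 0.004, "y": 0.04, "z": 0.005, "yaw": 0},
    {"hand": -0.1, "x": 0.004, "y": 0.04, "z": 0.005, "yaw": 0},
    {"hand": -0.1, "x": 0.004, "y": 0.04, "z": 0.005, "yaw": 0},
    {"hand": -0.1, "x": 0.004, "y": 0.04, "z": 0.005, "yaw": 0},
    {"hand": -0.1, "x": 0.004, "y": 0.04, "z": 0.005, "yaw": 0},
    {"hand": -0.1, "x": 0, "y": 0.04, "z": 0.005, "yaw": 0}
  ]
}}

```text
clock: 27.5
eef_pos: [556.5, 7.8, 130.7]
eef_rot: [-3.142, 0.0, -0.0]
wrist_force: [0.8, 0.3, 0.0]
finger_gap: 42.5
finger_force: 0.0
```

Run:
```python
from h import *
plan(557.5,5.4,80,0)
a=camera("top")[130:260,100:230]
cv2.imwrite("pics/c10.png",cv2.resize(a,(500,500),interpolation=2)[:,:,::-1])
```

```text
now [556.5   7.8 130.7] -0.0 gap 42.5 f [0.8 0.3 0. ] t 27.5
turn -0.0 x 1.0 y 2.4 z 50.7
```

View pics/c10.png

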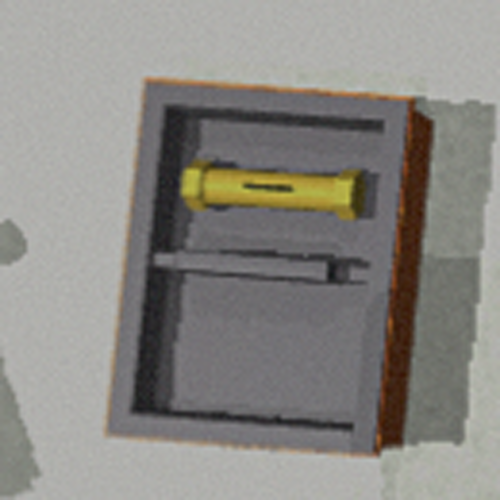

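The sleeve lies flat in the far half, near (275,187). The tray is seated squarely, with corners (148,80), (412,98), (380,455), (107,437). Next, the lid handle.

Request:
{"fn": "arm_command", "kwargs": {
  "targets": [
    {"hand": -0.1, "x": 0.001, "y": 0.002, "z": 0.03, "yaw": 0},
    {"hand": -0.1, "x": 0, "y": 0, "z": 0.03, "yaw": 0},
    {"hand": -0.1, "x": 0, "y": 0, "z": 0.025, "yaw": 0},
    {"hand": -0.1, "x": 0, "y": 0, "z": 0.01, "yaw": 0},
    {"hand": -0.1, "x": 0, "y": 0, "z": 0, "yaw": 0},
    {"hand": -0.1, "x": 0, "y": 0, "z": 0, "yaw": 0}
  ],
  "newtons": 50
}}

```text
clock: 28.15
eef_pos: [558.1, 7.5, 37.4]
eef_rot: [3.142, -0.001, -0.0]
wrist_force: [-0.4, -1.0, -0.1]
finger_gap: 42.6
finger_force: 0.0
```

Run:
```python
from h import *
c=cast("top",np.array([[148,80],[412,98],[380,455],[107,437]])*.26+[100,130]-.37,67);print(rect(c),c.mean(0))
plan(557.5,5.4,34,0)
```

```text
[ 4.77782e+02  3.72131e+02  2.12119e+02  1.60898e+02 -5.40000e-02] [477.70093456 371.49829769]
now [558.1   7.5  37.4] -0.0 gap 42.6 f [-0.4 -1.  -0.1] t 28.1
turn -0.0 x -0.6 y 2.1 z 3.4
```

Tray and box are at (477.7,371.8), yaw about −0.06. I'll close on the handle.

Request:
{"fn": "arm_command", "kwargs": {
  "targets": [
    {"hand": -0.1, "x": 0, "y": 0.002, "z": 0.003, "yaw": 0},
    {"hand": -0.1, "x": 0, "y": 0, "z": 0, "yaw": 0},
    {"hand": -1, "x": 0, "y": 0, "z": 0, "yaw": 0},
    {"hand": -1, "x": 0, "y": 0, "z": 0, "yaw": 0},
    {"hand": -1, "x": 0, "y": 0, "z": 0, "yaw": 0},
    {"hand": -1, "x": 0, "y": 0, "z": 0, "yaw": 0},
    {"hand": -1, "x": 0, "y": 0, "z": 0, "yaw": 0},
    {"hand": -1, "x": 0, "y": 0, "z": 0, "yaw": 0},
    {"hand": -1, "x": 0, "y": 0, "z": 0, "yaw": 0}
  ]
}}

```text
clock: 29.05
eef_pos: [557.7, 5.6, 33.6]
eef_rot: [-3.141, -0.0, -0.0]
wrist_force: [-0.2, 1.7, 3.4]
finger_gap: 13.6
finger_force: 50.0
```

Request:
{"fn": "arm_command", "kwargs": {
  "targets": [
    {"hand": -1, "x": 0, "y": 0, "z": -0.02, "yaw": 0},
    {"hand": -1, "x": 0, "y": 0, "z": -0.03, "yaw": 0},
    {"hand": -1, "x": 0, "y": 0, "z": -0.04, "yaw": 0},
    {"hand": -1, "x": 0, "y": 0, "z": -0.04, "yaw": 0.06},
    {"hand": -1, "x": 0, "y": 0, "z": 0, "yaw": 0},
    {"hand": -1, "x": 0, "y": 0, "z": 0, "yaw": 0}
  ]
}}

```text
clock: 29.65
eef_pos: [557.5, 5.3, 163.1]
eef_rot: [3.141, -0.0, -0.06]
wrist_force: [-0.3, 0.5, -2.8]
finger_gap: 13.8
finger_force: 50.0
```

Run:
```python
from h import *
plan(478,371.8,160,-.06)
```

```text
now [557.5   5.3 163.1] -0.06 gap 13.8 f [-0.3  0.5 -2.8] t 29.6
turn 0.0 x -101.3 y -361.0 z 3.1
```

Request:
{"fn": "arm_command", "kwargs": {
  "targets": [
    {"hand": -1, "x": -0.011, "y": -0.04, "z": 0, "yaw": 0},
    {"hand": -1, "x": -0.011, "y": -0.04, "z": 0, "yaw": 0},
    {"hand": -1, "x": -0.011, "y": -0.04, "z": 0, "yaw": 0},
    {"hand": -1, "x": -0.011, "y": -0.04, "z": 0, "yaw": 0},
    {"hand": -1, "x": -0.011, "y": -0.04, "z": 0, "yaw": 0},
    {"hand": -1, "x": -0.011, "y": -0.04, "z": 0, "yaw": 0},
    {"hand": -1, "x": -0.011, "y": -0.04, "z": 0, "yaw": 0},
    {"hand": -1, "x": -0.012, "y": -0.04, "z": 0, "yaw": 0},
    {"hand": -1, "x": -0.012, "y": -0.04, "z": 0, "yaw": 0},
    {"hand": -1, "x": 0, "y": -0.001, "z": 0, "yaw": 0}
  ]
}}

```text
clock: 30.65
eef_pos: [476.2, 375.2, 160.6]
eef_rot: [3.14, 0.003, -0.055]
wrist_force: [-0.4, -1.1, -1.9]
finger_gap: 13.3
finger_force: 50.0
```

Request:
{"fn": "arm_command", "kwargs": {
  "targets": [
    {"hand": -1, "x": 0, "y": 0, "z": 0.02, "yaw": 0},
    {"hand": -1, "x": 0, "y": 0, "z": 0.01, "yaw": 0},
    {"hand": -1, "x": 0, "y": 0, "z": 0, "yaw": 0},
    {"hand": -1, "x": 0, "y": 0, "z": 0, "yaw": 0}
  ]
}}

```text
clock: 31.05
eef_pos: [478.7, 371.4, 133.1]
eef_rot: [3.141, 0.001, -0.061]
wrist_force: [0.3, 0.1, -2.9]
finger_gap: 13.4
finger_force: 50.0
```

Run:
```python
from h import *
plan(478,371.8,89,-.06)
a=camera("top")[120:270,80:230];b=camera("scene")[100:250,380:530]
cv2.imwrite("pics/c11.png",np.hstack([cv2.resize(i,(400,400),interpolation=2) for i in(a,b)])[:,:,::-1])
```

```text
now [478.7 371.4 133.1] -0.061 gap 13.4 f [ 0.3  0.1 -2.9] t 31.1
turn -0.001 x -0.7 y -0.4 z 44.1
```

View pics/c11.png

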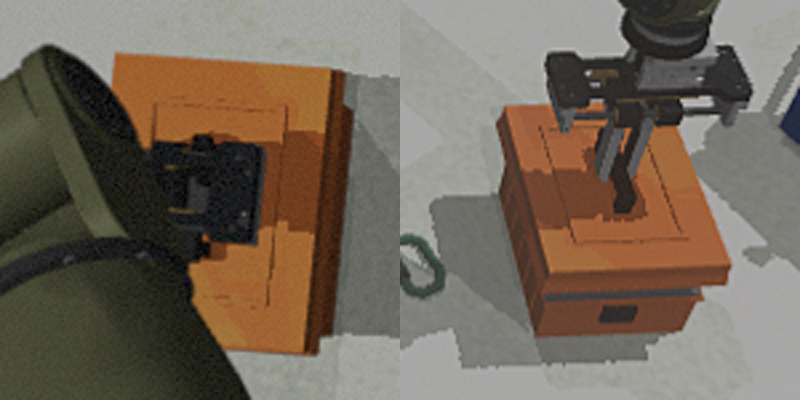

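The lid hangs level and square over the box, with its front corners at crop (548,280) and (728,268). I'll lower it slowly.

Request:
{"fn": "arm_command", "kwargs": {
  "targets": [
    {"hand": -1, "x": -0.001, "y": 0, "z": 0.015, "yaw": 0},
    {"hand": -1, "x": 0, "y": 0, "z": 0.01, "yaw": 0},
    {"hand": -1, "x": 0, "y": 0, "z": 0.005, "yaw": 0},
    {"hand": -1, "x": 0, "y": 0, "z": 0.004, "yaw": 0},
    {"hand": -1, "x": 0, "y": 0, "z": 0.003, "yaw": 0},
    {"hand": -1, "x": 0, "y": 0, "z": 0, "yaw": 0},
    {"hand": -1, "x": 0, "y": 0, "z": 0, "yaw": 0}
  ]
}}

```text
clock: 31.85
eef_pos: [477.7, 372.0, 96.8]
eef_rot: [-3.141, -0.0, -0.06]
wrist_force: [0.2, 0.2, -2.7]
finger_gap: 13.3
finger_force: 50.0
```

Request:
{"fn": "arm_command", "kwargs": {
  "targets": [
    {"hand": -1, "x": 0, "y": 0, "z": 0.002, "yaw": 0},
    {"hand": -1, "x": 0, "y": 0, "z": 0.002, "yaw": 0},
    {"hand": -1, "x": 0, "y": 0, "z": 0.002, "yaw": 0},
    {"hand": -1, "x": 0, "y": 0, "z": 0.001, "yaw": 0},
    {"hand": -1, "x": 0, "y": 0, "z": 0, "yaw": 0}
  ]
}}

```text
clock: 32.35
eef_pos: [477.5, 371.9, 89.2]
eef_rot: [3.141, 0.0, -0.06]
wrist_force: [0.1, -0.7, -1.3]
finger_gap: 13.3
finger_force: 50.0
```

Request:
{"fn": "arm_command", "kwargs": {
  "targets": [
    {"hand": -1, "x": 0, "y": 0, "z": 0.0005, "yaw": 0},
    {"hand": -1, "x": 0, "y": 0, "z": 0, "yaw": 0},
    {"hand": -0.3, "x": 0, "y": 0, "z": 0, "yaw": 0},
    {"hand": -0.3, "x": 0, "y": 0, "z": 0, "yaw": 0},
    {"hand": -0.3, "x": 0, "y": 0, "z": 0, "yaw": 0},
    {"hand": -0.3, "x": 0, "y": 0, "z": -0.02, "yaw": 0},
    {"hand": -0.3, "x": 0, "y": 0, "z": -0.03, "yaw": 0},
    {"hand": -0.3, "x": 0, "y": 0, "z": -0.04, "yaw": 0},
    {"hand": -0.3, "x": 0, "y": 0, "z": 0, "yaw": 0}
  ]
}}

```text
clock: 33.25
eef_pos: [479.2, 373.1, 184.7]
eef_rot: [-3.136, -0.007, -0.06]
wrist_force: [1.1, 0.1, -0.8]
finger_gap: 33.2
finger_force: 0.0
```

Request:
{"fn": "arm_command", "kwargs": {
  "targets": [
    {"hand": 0, "x": 0, "y": 0.04, "z": 0, "yaw": 0},
    {"hand": 0, "x": 0, "y": 0.04, "z": 0, "yaw": 0},
    {"hand": 0, "x": 0, "y": 0.04, "z": 0, "yaw": 0},
    {"hand": 0, "x": 0, "y": 0.04, "z": 0, "yaw": 0},
    {"hand": 0, "x": 0, "y": 0.04, "z": 0, "yaw": 0},
    {"hand": 0, "x": 0, "y": 0.04, "z": 0, "yaw": 0},
    {"hand": 0, "x": 0, "y": 0.04, "z": 0, "yaw": 0},
    {"hand": 0, "x": 0, "y": 0.04, "z": 0, "yaw": 0},
    {"hand": 0, "x": 0, "y": 0, "z": 0, "yaw": 0}
  ]
}}

```text
clock: 34.15
eef_pos: [458.0, 49.2, 178.9]
eef_rot: [3.141, -0.0, -0.064]
wrist_force: [-0.0, 0.1, -0.9]
finger_gap: 47.2
finger_force: 0.0
```

Run:
```python
from h import *
a=camera("top");b=camera("scene")
hsv=cv2.cvtColor(a,cv2.COLOR_RGB2HSV)
print("handle (z 112)",rect(cast("top",blob(hsv[...,2]<60,(165,200),25),112)))
cv2.imwrite("pics/c12.png",np.hstack([cv2.resize(i,(400,400),interpolation=2) for i in(a[120:270,80:230],b[130:250,390:510])])[:,:,::-1])
```

```text
handle (z 112) [ 4.77706e+02  3.62606e+02  9.59300e+01  2.06160e+01 -4.90000e-02]
```

View pics/c12.png

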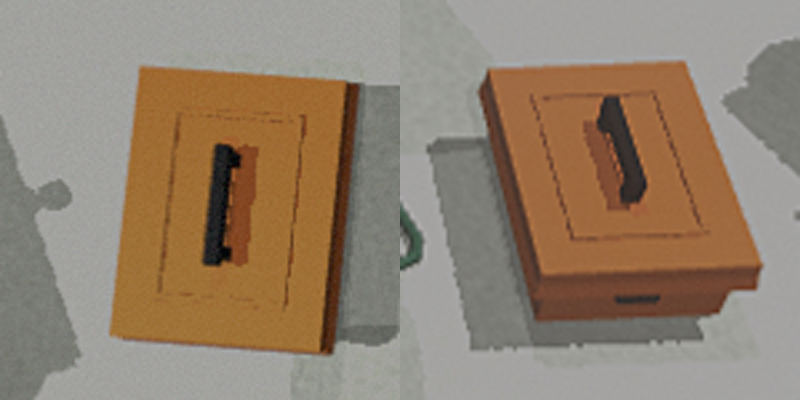

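The lid looks square and level, with the latch just showing below the skirt. Its top corners are at crop (139,67), (348,80), (322,352), (110,335). One quick size check tests the height.

Run:
```python
from h import *
s=150/400
ct=cast("top",np.array([[139,67],[348,80],[322,352],[110,335]])*s+[80,120]-.3,84)
s=120/400
cs=cast("scene",(np.array([[489,70],[685,62],[762,264],[541,273]])-[400,0])*s+[390,130]-.35,84)
for c in(ct,cs):print(rect(c),c.round(0).tolist(),np.linalg.norm(np.roll(c,-1,0)-c,axis=1).round(1))
print(manip.read_state()["clock"])
```

```text
[ 4.79518e+02  3.69491e+02  2.28020e+02  1.77711e+02 -6.10000e-02] [[597.0, 451.0], [588.0, 274.0], [360.0, 288.0], [372.0, 465.0]] [177.7 228.  177.2 225.7]
[ 4.82092e+02  3.69478e+02  2.24623e+02  1.75289e+02 -6.20000e-02] [[365.0, 290.0], [375.0, 464.0], [600.0, 450.0], [589.0, 275.0]] [174.1 224.6 175.3 224.2]
34.25
```

```bash
python3 -c "
from cell import manip
print(manip.sign_off())"
```

```text
the job is handed in; nothing more can be done
None
```

The box is packed in the order asked (pulley, tray, yellow sleeve, lid) and was handed in at 34 s; the last pictures show the lid square and level, and the blue sleeve and green carabiner were not touched.

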